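# Turn the take-down row round for reassembly

### The arm

A 6-joint arm with a two-finger parallel gripper is mounted at the origin on a cart in front of the work surface, level with it; the furniture and walls round the work are solid. World frame = base frame: x ahead of the robot, y to its left, z up, the work surface at z = 0. Lengths are in mm, angles in rad, forces in N, time in s.
With the tool pointing down it reaches from about 400 to 925 mm from the base axis. Payload 12.5 kg.
Tool frame: the origin (TCP) lies midway between the tips of the shut fingers; the grasp point (between the pads) lies 19 mm behind it (env.pinch_z is the z of the grasp point in the tool frame, in mm); z points along the fingers, y is the line along which they close (so a half turn about z gives the same grasp; the last joint's range is limited). The gripper opens to 95 mm and grips with 3 to 60 N. Pads are 20 mm wide; open, the fingers measure 119 mm over their backs; the gripper's body (75 mm by 180 mm) begins 59 mm behind the grasp point.
Start: joints at [1.147, 0.491, 1.559, -0, 1.092, -0.106], TCP at [195.282, 593.727, 214.661] pointing down, gripper open.
Joint ranges: [-3.1, 3.1], [-0.84, 2.19], [0.05, 2.79], [-1.13, 4.28], [0.06, 2.93], [-2.69, 2.69]. Speed limits (rad/s): [2.22, 2.22, 2.79, 3.14, 3.14, 3.14].

### API

Orientations are given as [roll, pitch, yaw] about the fixed x, y, z axes, in that order (R = Rz(yaw) Ry(pitch) Rx(roll)).
In Python, from cell import env, eyes gives the robot as it stands.
- The arm moves only by the shell command python3 -m inch 'ROWS'. ROWS is JSON, a list of rows, each a list of 3 entries, a list of its own where there are three numbers: the shift along the tool's x, y, z in units of 60 mm (1.0 is 60 mm), then the turn about the tool's z in units of 5 degrees (1.0 is 5 degrees), then the closure, from -1 (fully open) to 1 (shut). In form: [[[tx, ty, tz], turn, claw], ...]. A call has exactly 10 rows; each row shifts and turns the commanded pose from where the row before left it, along the tool's axes as they then stand; what a row does not reach is not made up. A row lasts 1/8 s, in which the tool goes at most 62.5 mm and 10.7 degrees, less where a joint would pass 70% of its speed; a pose out of reach is approached as far as the arm can. A call is refused whole if a number of a shift passes 1 or a number of a turn 1, either way. A call with a gripper value outside its range is refused whole. The fingers move at their own pace and stop on an object; the grip force is fixed at half the most. Time passes only in rows, so rows that do not move let the fingers close, or fill a call up. It gives the time, the measured TCP pose, the force, the opening and the grip force at its end, in the units of the state.
- env.state(): the state, without advancing time (a new reading comes with each control period).
- eyes.read_camera(name): name is "scene" or "side" or "wrist"; returns a dict with "pixels" (420x560x3 uint8, red, green, blue), "fx", "fy", "cx", "cy" (pixels), "extrinsics" (4x4, takes a point from world to camera coordinates). Camera axes: x right, y down, z forward; pixel columns grow to the right and rows downward; lengths in mm; the calibration is good to about 2 mm. A picture is of the moment at which its call begins. There is no depth.
- env.job_done(): hands the job in; it is judged then, once.
Trained networks look in a picture, given as the dict that the camera call returned (one of the last four; its "shot" number tells which), for a name from the list of things; names that differ only in an ending like _2 or _b are one class to them, and where a whole thing is asked for, a point or a joint stands for the part that bears it (a point fixed in the world has none). Each returns a list of dicts, best first, with "score" (0 to 1); they miss things now and then, are a little off and sometimes report something else, mostly with a low value. They report only what shows in the picture. A call takes as long as a camera call. They do not tell look-alikes from the thing itself.
- eyes.boxes_of(name, picture): "centre" ([row, column] in pixels, amid what is visible of it).
- eyes.cut_out(name, picture): "mask" (420x560 bool, what is visible of it) and "centre" ([row, column] in pixels, amid what is visible of it).
- eyes.spot_point(name, picture): "centre" ([row, column] in pixels: a listed point, or the origin of a listed thing).
The state is a dict: "t": time; "joints": joint angles; "qvel": joint speeds; "tau": joint torques, N m; "eef_pos": TCP position; "tcp_rot": TCP orientation; "ft_force": force on the tool from outside, world axes, zero at the start; "moment": the same for the moment, N m; "opening": opening from 0.0 (shut) to 1.0 (fully open); "grip_force": force on a finger pad.
Only numpy, scipy, OpenCV 4.12 (cv2) and the standard library are available. Lean on these libraries where they do the work, as an engineer would, in place of code of your own. Each camera call takes 0.05 s, during which the arm holds its last target. There are 200 camera calls.

### The job

The four clamp parts stand on the wooden strip in the order in which they came off. Move them to the steel tray in the reverse order, ready for putting back: the part nearest the tab of the strip goes into the bay farthest from the tray's tab, and so on, so that the part farthest from the strip's tab ends nearest the tray's tab. Stand each part in the middle of its bay, on the round inset, the same way up as now.

Things in the scene. Friction and masses are not known exactly. Their poses are not given: they have to be found in the camera images.
- bolt: loose bright steel hex bolt standing upright on its head, shank up: 57 mm tall, head 19x21 mm and 8 mm high, shank diameter 12 mm, 60 g. Origin at the centre of its underside (the head's face), z along the shank, up
- nut: loose steel hex nut lying flat: 24 mm across flats (along its x axis), 27 mm across corners (along its y axis), 13 mm high, about 30 g. Origin at the centre of its underside, z up
- sleeve: loose plain brass spacer sleeve standing on end: outer diameter 28 mm, bore 16 mm, 32 mm tall, 90 g. Origin at the centre of its underside, z up
- knob: loose black plastic round clamping knob standing on its boss: boss diameter 22 mm and 8 mm high, knurled head diameter 32 mm from 10 to 24 mm, 26 mm tall in all, 50 g. Origin at the centre of its underside, z up
- seat_bolt: fixed round grey plastic seat disc, diameter 38 mm, 6 mm thick, lying on the wooden strip under the bolt at the start (flat top, no rim). Origin at the centre of its underside, 8 mm above the bench; its top is at 14 mm
- seat_nut: fixed round grey plastic seat disc, diameter 38 mm, 6 mm thick, lying on the wooden strip under the nut at the start (flat top, no rim). Origin at the centre of its underside, 8 mm above the bench; its top is at 14 mm
- seat_sleeve: fixed round grey plastic seat disc, diameter 38 mm, 6 mm thick, lying on the wooden strip under the sleeve at the start (flat top, no rim). Origin at the centre of its underside, 8 mm above the bench; its top is at 14 mm
- seat_knob: fixed round grey plastic seat disc, diameter 38 mm, 6 mm thick, lying on the wooden strip under the knob at the start (flat top, no rim). Origin at the centre of its underside, 8 mm above the bench; its top is at 14 mm
- strip: fixed plywood strip, 8 mm thick; at the start the four parts stand on it in a row, one on each grey seat (underside 14 mm above the bench). Tab (30x28 mm, dark hole) at its -y end. Slot centres x = 0, y = -66 (at the tab), -22, +22, +66 mm. Origin: centre of the underside of the 60 (x) by 176 (y) mm part without tab, on the bench; z up.
- tray: fixed steel tray of four bays, empty at first; floor 8 mm above the bench, a flush grey 34 mm disc amid each bay; ribs 6 mm high between bays and at the ends, 41 mm clear between; open to +x and -x. Tab (30x28 mm, dark hole) at its -y end. Slot centres x = 0, y = -66 (at the tab), -22, +22, +66 mm. Origin: centre of the underside of the 60 (x) by 176 (y) mm part without tab, on the bench; z up.
Mind the look-alikes: they are no part of the job. What is shaped like the bolt but yellow is not meant. Leave any turquoise or white look-alike of the knob alone.

How it is judged:
By the outcome, as a careful person would: the job done as asked, in the order asked, and still so for the second after the job is handed in, with the robot touching nothing.
It also fails if it takes over 93 s, if anything falls off the work surface, if the arm or the gripper's body presses on something with over 40 N, if the wrist force passes 120 N, or if a joint passes its speed limit or range.

## Working session

There is one attempt and no reset: what is moved stays moved. The work goes in short steps, Python scripts to look and compute and a shell command to move; the robot and the scene stay as the last step left them, time stands still between calls to the robot, and variables do not carry over. Pictures are saved under pics/ and viewed, at most 16 in all, crops included, and the job is handed in when it is done.

```bash
mkdir -p pics; ls; cat > h.py <<'E'
import numpy as np, cv2
from cell import env, eyes
def ray(p,rc,z):
    E=np.array(p["extrinsics"]);R,t=E[:3,:3],E[:3,3]
    d=R.T@np.array([(rc[1]-p["cx"])/p["fx"],(rc[0]-p["cy"])/p["fy"],1]);o=-R.T@t
    return o+d*(z-o[2])/d[2]
def proj(p,X):
    E=np.array(p["extrinsics"]);c=E[:3,:3]@np.array(X,float)+E[:3,3]
    return np.array([p["cy"]+p["fy"]*c[1]/c[2],p["cx"]+p["fx"]*c[0]/c[2]])
def save(p,n): cv2.imwrite("pics/"+n,np.array(p["pixels"])[:,:,::-1])
E
python3 - <<'E'
from h import *
Z=dict(bolt=14,nut=14,sleeve=14,knob=14,seat_bolt=8,strip=0,tray=0)
print(env.state())
for c in ("scene","side","wrist"):
    p=eyes.read_camera(c);save(p,c+"0.png");E=np.array(p["extrinsics"]);print(c,(-E[:3,:3].T@E[:3,3]).round(),p["fx"])
    for n,z in Z.items():
        for d in eyes.spot_point(n,p)[:4]: print(c,n,round(d["score"],2),np.round(d["centre"]),ray(p,d["centre"],z).round(1))
E
cd pics; python3 -c "
import cv2,numpy as np
a=[cv2.imread(f'{n}0.png') for n in('scene','side')]
"
```

```text
pics
{'t': 0.0, 'joints': array([ 1.14739657e+00,  4.91563695e-01,  1.55945817e+00, -4.92919812e-05,
        1.09170542e+00, -1.05610178e-01]), 'qvel': array([ 1.20099083e-03, -1.46221094e-03, -2.78902834e-03, -3.19582894e-04,
        5.24287771e-05, -1.99251615e-04]), 'tau': array([ 1.20184170e-03, -6.12630486e+01, -2.58187097e+01,  6.92599732e-02,
        4.81508137e-02, -1.02142719e-04]), 'eef_pos': array([195.18434314, 593.47649406, 214.0561793 ]), 'tcp_rot': array([-3.14045973e+00, -7.61334624e-05,  2.82382577e+00]), 'ft_force': array([-0.22377852, -0.11243902,  0.30191187]), 'moment': array([-0.00121062,  0.0483255 ,  0.00178098]), 'grip_force': 0.0, 'opening': 0.9988485770087716}
scene [271. 432. 787.] 495.1721723403548
scene bolt 0.76 [304. 237.] [535.9 332.3  14. ]
scene bolt 0.69 [243. 235.] [632.9 278.5  14. ]
scene bolt 0.64 [292. 260.] [533.7 290.4  14. ]
scene bolt 0.36 [236. 257.] [624.4 239.3  14. ]
scene nut 0.54 [214. 302.] [618.4 147.9  14. ]
scene sleeve 0.66 [235. 262.] [621.5 232.2  14. ]
scene knob 0.75 [228. 284.] [611.8 190.5  14. ]
scene knob 0.7 [181. 322.]
[... 167 characters left out ...]
scene tray 0.66 [326. 309.] [446.1 251.9   0. ]
side [462. 898. 531.] 388.6360776545396
side bolt 0.6 [273. 304.] [535.7 299.5  14. ]
side bolt 0.57 [288. 300.] [536.1 343.6  14. ]
side bolt 0.55 [257. 264.] [626.4 266.1  14. ]
side nut 0.53 [229. 281.] [611.8 156.3  14. ]
side sleeve 0.7 [248. 273.] [615.2 231.   14. ]
side sleeve 0.23 [228. 279.] [617.4 152.3  14. ]
side knob 0.74 [233. 279.] [614.4 173.6  14. ]
side knob 0.68 [195. 220.] [809.1  29.9  14. ]
side knob 0.56 [211. 267.] [663.7  83.1  14. ]
side seat_bolt 0.59 [260. 263.] [627.6 268.7   8. ]
side strip 0.84 [247. 272.] [622.4 211.3   0. ]
side tray 0.87 [271. 346.] [453.8 257.7   0. ]
wrist [125. 618. 385.] 310.97606941817196
```

View pics/scene0.png

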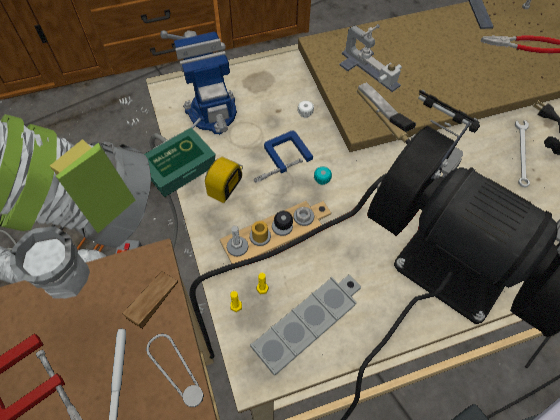

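View pics/side0.png

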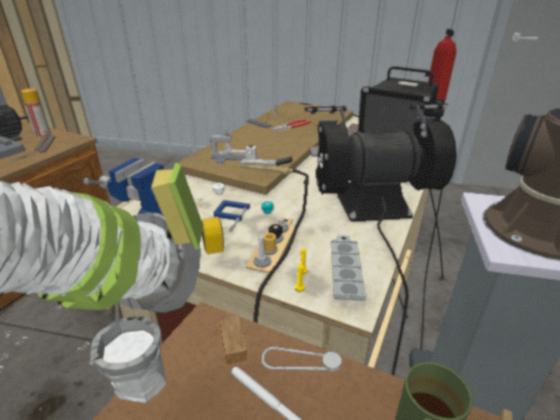

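View pics/wrist0.png

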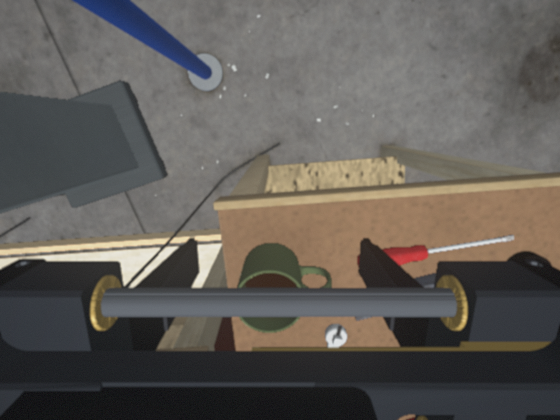

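The scene picture shows the strip with its tab at (322,210). Starting from the tab, the order is nut (304,215), knob (283,219), sleeve (260,232), bolt (237,243). The tray is at (308,325) with its tab at (350,285). The yellow bolts at (236,300) and (262,283) and the turquoise (322,175) and white (306,108) knobs are look-alikes. I'll confirm with one enlarged crop and measure.

```bash
python3 - <<'E'
from h import *
p=eyes.read_camera("scene");im=np.array(p["pixels"])[:,:,::-1]
cv2.imwrite("pics/crop.png",cv2.resize(im[190:390,200:380],None,fx=3,fy=3,interpolation=cv2.INTER_CUBIC)[:600])
# tray: fit pose from mask outline
for n,z in (("tray",8),("strip",8)):
    for c in ("scene","side"):
        q=eyes.read_camera(c)
        m=eyes.cut_out(n,q)
        m=m[0]["mask"]
        P=np.array([ray(q,[r,k],z)[:2] for r,k in zip(*np.nonzero(m))],np.float32)
        r=cv2.minAreaRect(P); print(n,c,r, P.mean(0)); print(cv2.boxPoints(r).round(1).tolist())
E
```

```text
tray scene ((453.8810119628906, 244.05624389648438), (60.40898895263672, 204.21812438964844), 7.661827087402344) [452.13177 253.63483]
[[410.29998779296875, 341.20001220703125], [437.6000061035156, 138.8000030517578], [497.3999938964844, 146.89999389648438], [470.20001220703125, 349.29998779296875]]
tray side ((611.9908447265625, 203.9920654296875), (206.58377075195312, 55.983619689941406), 75.153564453125) [608.471  211.3176]
[[558.5, 111.30000305175781], [612.5999755859375, 97.0], [665.5, 296.70001220703125], [611.4000244140625, 311.0]]
strip scene ((619.0211181640625, 199.96331787109375), (204.27130126953125, 63.51103210449219), 84.80350494384766) [614.87463 202.49548]
[[578.0999755859375, 101.0999984741211], [641.4000244140625, 95.4000015258789], [659.9000244140625, 298.79998779296875], [596.5999755859375, 304.6000061035156]]
strip side ((615.1649780273438, 201.24258422851562), (208.88735961914062, 58.3947639465332), 78.6251220703125) [612.62604 226.96332]
[[565.9000244140625, 104.5999984741211], [623.2000122070312, 93.0999984741211], [664.4000244140625, 297.8999938964844], [607.0999755859375, 309.3999938964844]]
```

View pics/crop.png

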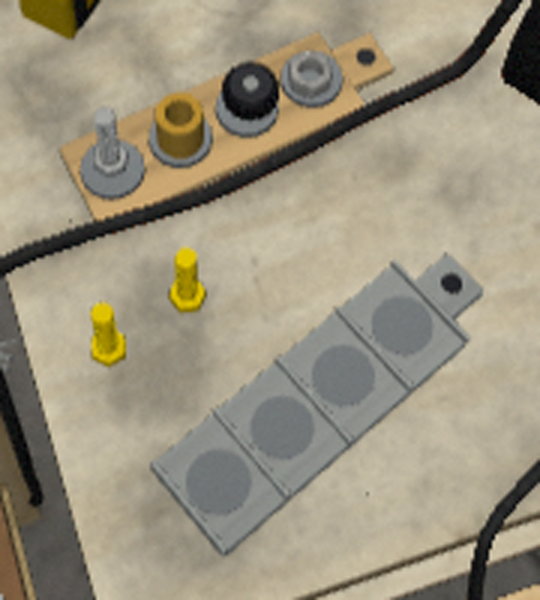

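The enlarged crop confirms it: steel bolt, brass sleeve, black knob and nut on the strip, yellow bolts excluded. The tray's disc centres in full-frame pixels (col,row) are (333,298), (314,315), (294,332) and (273,351).

```bash
cat >> h.py <<'E'
def plan(x,y,z,yawdeg,n):
    s=env.state();P=np.array(s["eef_pos"]);yaw=s["tcp_rot"][2]
    D=np.array([x,y,z])-P;dw=(np.radians(yawdeg)-yaw+np.pi/2)%np.pi-np.pi/2
    print("from",P.round(1),np.degrees(yaw).round(1),"D",D.round(1),"turn deg",np.degrees(dw).round(1))
    for i in range(n):
        w=yaw+dw*i/n; a=D/n/60
        print([[round(a[0]*np.cos(w)+a[1]*np.sin(w),3),round(a[0]*np.sin(w)-a[1]*np.cos(w),3),round(-a[2],3)],round(-np.degrees(dw)/n/5,3)],end=",")
        if n<=10 and abs(dw)<.02: break
    print()
E
python3 - <<'E'
from h import *
p=eyes.read_camera("scene")
for c,r in ((333.3,298.3),(314.3,315.3),(294,332.3),(272.7,350.7)): print(ray(p,[r,c],8).round(1))
for c,r in ((370,215),(400,260),(375,180)): print("motor",ray(p,[r,c],0).round(),ray(p,[r,c],100).round())
q=eyes.read_camera("wrist");print(np.array(q["extrinsics"]).round(2))
plan(540,130,214,84.8,20)
E
```

```text
[461.1 192.7   8. ]
[454.4 235.6   8. ]
[449.  278.7   8. ]
[442.9 322.7   8. ]
motor [556.  39.   0.] [520.  89. 100.]
motor [457.  51.   0.] [433.  99. 100.]
motor [612. -17.   0.] [569.  40. 100.]
[[ 3.1000e-01  9.5000e-01  0.0000e+00 -6.2605e+02]
 [ 9.2000e-01 -3.0000e-01  2.7000e-01 -3.1030e+01]
 [ 2.5000e-01 -8.0000e-02 -9.6000e-01  3.9045e+02]
 [ 0.0000e+00  0.0000e+00  0.0000e+00  1.0000e+00]]
from [195.3 593.7 214.7] 161.8 D [ 344.7 -463.7   -0.7] turn deg -77.0
[[np.float64(-0.394), np.float64(-0.277), np.float64(0.001)], np.float64(0.77)],[[np.float64(-0.411), np.float64(-0.25), np.float64(0.001)], np.float64(0.77)],[[np.float64(-0.427), np.float64(-0.222), np.float64(0.001)], np.float64(0.77)],[[np.float64(-0.441), np.float64(-0.193), np.float64(0.001)], np.float64(0.77)],[[np.float64(-0.453), np.float64(-0.163), np.float64(0.001)], np.float64(0.77)],[[np.float64(-0.463), np.float64(-0.132), np.float64(0.001)], np.float64(0.77)],[[np.float64(-0.471), np.float64(-0.101), np.float64(0.001)], np.float64(0.77)],[[np.float64(-0.477), np.float64(-0.069), np.float64(0.001)], np.
[... 261 characters left out ...]
at64(-0.478), np.float64(0.06), np.float64(0.001)], np.float64(0.77)],[[np.float64(-0.473), np.float64(0.092), np.float64(0.001)], np.float64(0.77)],[[np.float64(-0.465), np.float64(0.124), np.float64(0.001)], np.float64(0.77)],[[np.float64(-0.456), np.float64(0.155), np.float64(0.001)], np.float64(0.77)],[[np.float64(-0.445), np.float64(0.185), np.float64(0.001)], np.float64(0.77)],[[np.float64(-0.431), np.float64(0.214), np.float64(0.001)], np.float64(0.77)],[[np.float64(-0.416), np.float64(0.243), np.float64(0.001)], np.float64(0.77)],[[np.float64(-0.399), np.float64(0.27), np.float64(0.001)], np.float64(0.77)],[[np.float64(-0.38), np.float64(0.296), np.float64(0.001)], np.float64(0.77)],
```

```bash
python3 -m inch '[[[-0.37,-0.25,0],0.77,-1],[[-0.39,-0.23,0],0.77,-1],[[-0.4,-0.2,0],0.77,-1],[[-0.41,-0.17,0],0.77,-1],[[-0.42,-0.14,0],0.77,-1],[[-0.43,-0.11,0],0.77,-1],[[-0.44,-0.08,0],0.77,-1],[[-0.44,-0.05,0],0.77,-1],[[-0.44,-0.02,0],0.77,-1],[[-0.44,0.01,0],0.77,-1]]'; python3 -m inch '[[[-0.44,0.04,0],0.77,-1],[[-0.44,0.07,0],0.77,-1],[[-0.44,0.1,0],0.77,-1],[[-0.43,0.13,0],0.77,-1],[[-0.42,0.16,0],0.77,-1],[[-0.41,0.19,0],0.77,-1],[[-0.4,0.22,0],0.77,-1],[[-0.38,0.24,0],0.77,-1],[[-0.36,0.27,0],0.77,-1],[[0,0,0],0.77,-1]]'
python3 - <<'E'
from h import *
p=eyes.read_camera("wrist");save(p,"w1.png");np.save("w1.npy",p,allow_pickle=True)
Z=dict(bolt=14,nut=14,sleeve=14,knob=14,strip=0,tray=0,seat_bolt=8)
for n,z in Z.items():
    for d in eyes.spot_point(n,p)[:4]: print(n,round(d["score"],2),np.round(d["centre"]),ray(p,d["centre"],z).round(1))
E
```

```text
t: 3.0
eef_pos: [360.1, 382.8, 214.8]
tcp_rot: [3.141, -0.0, 2.15]
ft_force: [-0.7, -0.1, 0.6]
opening: 1.0
grip_force: 0.0
t: 4.25
eef_pos: [512.5, 192.9, 214.6]
tcp_rot: [3.141, -0.0, 1.476]
ft_force: [0.1, 0.1, 0.1]
opening: 0.998
grip_force: 0.0
bolt 0.91 [ 62. 289.] [538.1 332.7  14. ]
bolt 0.64 [112. 300.] [546.3 279.4  14. ]
bolt 0.57 [106. 377.] [632.8 278.   14. ]
nut 0.78 [215. 363.] [614.2 150.9  14. ]
sleeve 0.8 [143. 368.] [622.4 237.7  14. ]
knob 0.58 [269. 403.] [665.1  71.4  14. ]
strip 0.88 [166. 367.] [625.  209.3   0. ]
tray 0.57 [138. 226.] [456.5 258.5   0. ]
seat_bolt 0.81 [109. 375.] [632.3 274.5   8. ]
seat_bolt 0.33 [138. 224.] [454.2 258.7   8. ]
```

View pics/w1.png

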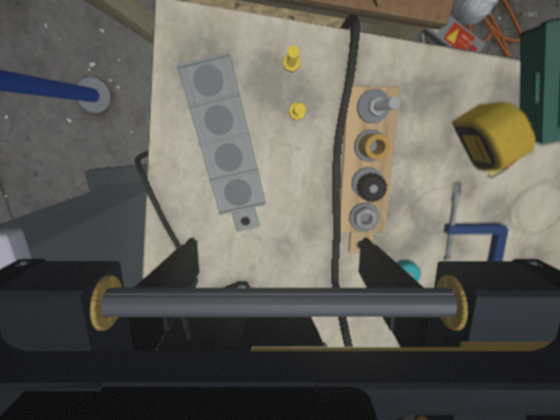

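The wrist picture shows the tray discs at (col,row) (209,80), (219,120), (229,157), (238,192), with the tab at (245,220). The strip column runs bolt (375,105), sleeve (373,146), knob (371,186), nut (365,216), with the tab at (360,242). I'll fit both outlines.

```bash
cat > fit.py <<'E'
from h import *
from scipy.optimize import minimize
def outl(x,y,a,z):
    Q=np.array([[-30,-88],[-15,-88],[-15,-116],[15,-116],[15,-88],[30,-88],[30,88],[-30,88]],float)
    c,s=np.cos(a),np.sin(a);R=np.array([[c,-s],[s,c]])
    return [np.append(R@q+[x,y],z) for q in Q]
def fit(name,p,g,z=8):
    m=max(eyes.cut_out(name,p),key=lambda d:d["score"])["mask"]
    m=cv2.morphologyEx(m.astype(np.uint8),cv2.MORPH_CLOSE,np.ones((5,5)));K=4
    M=cv2.resize(m,None,fx=K,fy=K,interpolation=cv2.INTER_NEAREST)>0
    def cost(v):
        P=np.array([(proj(p,X)[::-1]+.5)*K for X in outl(v[0],v[1],v[2]/100,z)])
        T=np.zeros(M.shape,np.uint8);cv2.fillPoly(T,[np.round(P*16).astype(np.int32)],1,shift=4)
        return 1-(T.astype(bool)&M).sum()/(T.astype(bool)|M).sum()
    r=minimize(cost,g,method="Nelder-Mead",options=dict(initial_simplex=np.array(g)+np.array([[0,0,0],[8,0,0],[0,8,0],[0,0,6]]),xatol=.05,fatol=1e-5))
    return r.x.round(1),round(r.fun,3)
E
python3 - <<'E'
from fit import *
for c in ("wrist","scene"):
    p=eyes.read_camera(c)
    print(c,"strip",fit("strip",p,[620,210,-9]),"tray",fit("tray",p,[452,257,13.5]))
    if c=="wrist":
        for q in ((209,80),(219,120),(229,157),(238,192)): print(ray(p,q[::-1],8).round(1))
        for q in ((371,106),(364,217)): print(ray(p,q[::-1],14).round(1))
        for q in ((374,146),): print(ray(p,q[::-1],46).round(1))
        for q in ((372,182),): print(ray(p,q[::-1],40).round(1))
        print(env.state()["eef_pos"],env.state()["joints"])
E
```

```text
wrist strip (array([622. , 211.9,  -9.7]), np.float64(0.532)) tray (array([453.9, 258.6,  13.5]), np.float64(0.027))
[445.  324.8   8. ]
[450.2 280.9   8. ]
[456.3 237.5   8. ]
[461.7 194.    8. ]
[624.9 280.6  14. ]
[614.9 149.8  14. ]
[618.5 238.6  46. ]
[617.8 198.5  40. ]
[511.37047114 194.30028327 214.67885014] [2.42314797e-01 3.80343995e-01 1.75102552e+00 8.79916417e-05
 1.01011973e+00 3.32553923e-01]
scene strip (array([621.2, 214.5, -10. ]), np.float64(0.495)) tray (array([452.5, 257.5,  12.7]), np.float64(0.031))
```

```bash
sed -i 's/    m=cv2.morph.*/    m=m.astype(np.uint8);H=cv2.convexHull(cv2.findNonZero(m));cv2.fillPoly(m,[H],1);K=4/; s/cv2.fillPoly(T,\[np.round(P\*16).astype(np.int32)\]/cv2.fillPoly(T,[cv2.convexHull(np.round(P*16).astype(np.int32))]/' fit.py
python3 - <<'E'
from fit import *
for c in ("wrist","scene"):
    p=eyes.read_camera(c)
    print(c,"strip",fit("strip",p,[620,212,-8]),"tray",fit("tray",p,[452,257,13.5]))
    for z,n in ((30,"sleeve"),(31,"knob"),(20.5,"nut")):
        for d in eyes.cut_out(n,p)[:2]: 
            print(n,round(d["score"],2),ray(p,d["centre"],z).round(1))
E
```

```text
wrist strip (array([622.9, 214. ,  -9.8]), np.float64(0.06)) tray (array([453.8, 259.2,  14.1]), np.float64(0.039))
sleeve 0.93 [626.6 236.2  30. ]
sleeve 0.23 [620.1 189.6  30. ]
knob 0.82 [620.5 188.3  31. ]
knob 0.65 [667.7  79.6  31. ]
nut 0.85 [620.7 150.8  20.5]
scene strip (array([622. , 215.4, -10.6]), np.float64(0.075)) tray (array([453. , 258.5,  13.3]), np.float64(0.052))
sleeve 0.87 [620.4 233.1  30. ]
sleeve 0.52 [599.6 237.4  30. ]
knob 0.52 [619.4 188.7  31. ]
nut 0.58 [619.3 144.   20.5]
```

```bash
python3 -m inch '[[[-0.1,0.3,0.34],0,0],[[-0.1,0.3,0.34],0,0],[[-0.1,0.3,0.35],0,0],[[-0.1,0.3,0.35],0,0],[[-0.1,0.3,0.35],0,0],[[-0.1,0.3,0.35],0,0],[[0,0,0],0,0],[[0,0,0],0,0],[[0,0,0],0,0],[[0,0,0],0,0]]'
python3 - <<'E'
from fit import *
p=eyes.read_camera("wrist");im=np.array(p["pixels"])[:,:,::-1].copy()
for x,y in ((615.2,147.8),(619.4,191.6),(623.6,235.4),(627.8,279.2)):
    for t in (0,):
        r=proj(p,[x,y,14]);print(r.round())
        ring=np.array([proj(p,[x+19*np.cos(a),y+19*np.sin(a),14])[::-1] for a in np.linspace(0,6.28,40)])
        cv2.polylines(im,[np.round(ring*16).astype(np.int32)],True,(0,0,255),1,shift=4)
cv2.imwrite("pics/w2.png",im[0:300,130:430].repeat(2,0).repeat(2,1))
plan(615.2,147.8,16,84.6,1)
E
```

```text
t: 6.8
eef_pos: [615.7, 148.8, 90.7]
tcp_rot: [3.141, -0.0, 1.48]
ft_force: [-0.2, 0.5, -0.6]
opening: 0.501
grip_force: 0.0
[220. 277.]
[167. 277.]
[109. 278.]
[ 45. 278.]
from [615.7 148.8  90.5] 84.8 D [ -0.5  -1.  -74.5] turn deg -0.2
[[np.float64(-0.017), np.float64(-0.007), np.float64(1.242)], np.float64(0.043)],
```

View pics/w2.png

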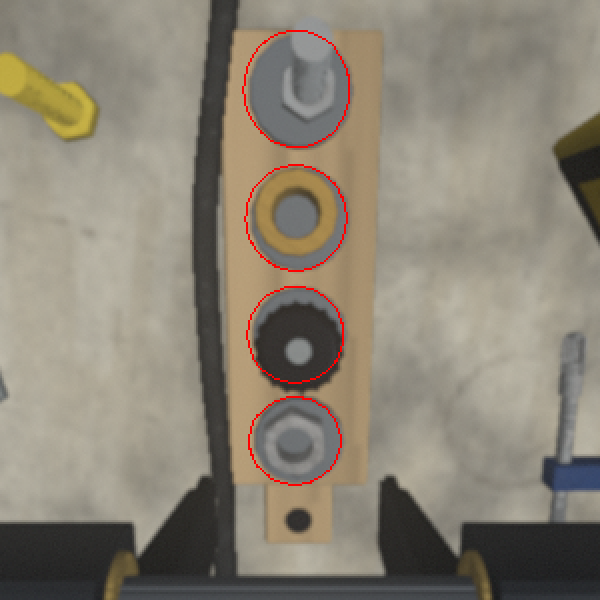

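The red predicted seat rings fall on the seats. The nut's corners point along the row, so the jaws meet its flats. Next I'll work out each part's own position from its top-face centre: nut (277,221), knob (279.5,175.5), sleeve (278,105.5), bolt tip (285.5,21).

```bash
python3 - <<'E'
from fit import *
p=eyes.read_camera("wrist")
for n,c,r,z in (("nut",277,221.5,27),("knob",279.5,175.5,40),("sleeve",278,105.5,46),("bolttip",285.5,20.5,71),("bolthead",284.,46.,22)): print(n,ray(p,[r,c],z).round(1))
im=np.array(p["pixels"]);h=cv2.cvtColor(im,cv2.COLOR_RGB2HSV)
m=((h[...,0]>12)&(h[...,0]<26)&(h[...,1]>140)&(h[...,2]<200)).astype(np.uint8);m[:,:230]=0;m[:,330:]=0;m[:70]=0;m[150:]=0
print(cv2.boundingRect(m))
m=(im.max(2)<70).astype(np.uint8);m[:,:252]=0;m[:,310:]=0;m[:140]=0;m[200:]=0
print(cv2.boundingRect(m))
E
```

```text
nut [615.6 150.8  27. ]
knob [620.9 189.   40. ]
sleeve [624.1 236.   46. ]
bolttip [631.9 277.8  71. ]
bolthead [631.8 276.1  22. ]
(0, 0, 0, 0)
(258, 151, 43, 45)
```

```bash
python3 -m inch '[[[0.03,0,0.4],0,0],[[0,0,0.4],0,0],[[0,0,0.3],0,0],[[0,0,0.12],0,0],[[0,0,0.02],0,0],[[0,0,0],0,0],[[0,0,0],0,1],[[0,0,0],0,1],[[0,0,0],0,1],[[0,0,0],0,1]]'
```

```text
t: 8.15
eef_pos: [616.0, 150.3, 15.6]
tcp_rot: [3.141, -0.0, 1.48]
ft_force: [-0.5, -0.2, 2.9]
opening: 0.244
grip_force: 30.0
```

```bash
python3 -m inch '[[[0,0,-0.3],0,1],[[0,0,-0.5],-0.85,1],[[0,0,-0.5],-0.85,1],[[0,0,-0.2],-0.86,1],[[0.5,-0.38,0],0,1],[[0.55,-0.41,0],0,1],[[0.55,-0.41,0],0,1],[[0.55,-0.41,0],0,1],[[0.55,-0.41,0],0,1],[[0.55,-0.41,0],0,1]]'
python3 - <<'E'
from h import *
s=env.state();print(s["opening"],s["grip_force"]);plan(444.8,324.4,10,97.6,1)
E
```

```text
t: 9.4
eef_pos: [444.8, 325.3, 106.7]
tcp_rot: [3.14, -0.001, 1.703]
ft_force: [-0.3, -0.1, -0.0]
opening: 0.243
grip_force: 30.0
0.2427951602877021 29.999328888021637
from [444.8 325.3 106.7] 97.6 D [ -0.   -0.9 -96.7] turn deg 0.0
[[np.float64(-0.015), np.float64(-0.003), np.float64(1.611)], np.float64(-0.002)],
```

```bash
python3 -m inch '[[[0,0,0],0,1],[[0,0,0.4],0,1],[[0,0,0.4],0,1],[[0,0,0.3],0,1],[[0,0,0.2],0,1],[[0,0,0],0,1],[[0,0,0],0,1],[[0,0,0],0,1],[[0,0,0],0,1],[[0,0,0],0,1]]'
python3 - <<'E'
from fit import *
p=eyes.read_camera("wrist");im=np.array(p["pixels"])[:,:,::-1].copy()
for x,y in ((444.8,324.4),(450.4,280.7),(456.3,237.1),(462,193.5)):
    ring=np.array([proj(p,[x+17*np.cos(a),y+17*np.sin(a),8])[::-1] for a in np.linspace(0,6.28,40)])
    cv2.polylines(im,[np.round(ring*16).astype(np.int32)],True,(0,0,255),1,shift=4)
cv2.imwrite("pics/w3.png",im[0:300,130:430].repeat(2,0).repeat(2,1))
plan(444.8,324.4,10,97.6,1)
E
```

```text
t: 10.65
eef_pos: [445.7, 324.4, 27.7]
tcp_rot: [3.141, -0.0, 1.703]
ft_force: [0.1, -0.5, -0.3]
opening: 0.243
grip_force: 30.0
from [445.7 324.4  27.6] 97.6 D [ -0.9   0.  -17.6] turn deg 0.0
[[np.float64(0.002), np.float64(-0.014), np.float64(0.293)], np.float64(-0.0)],
```

View pics/w3.png

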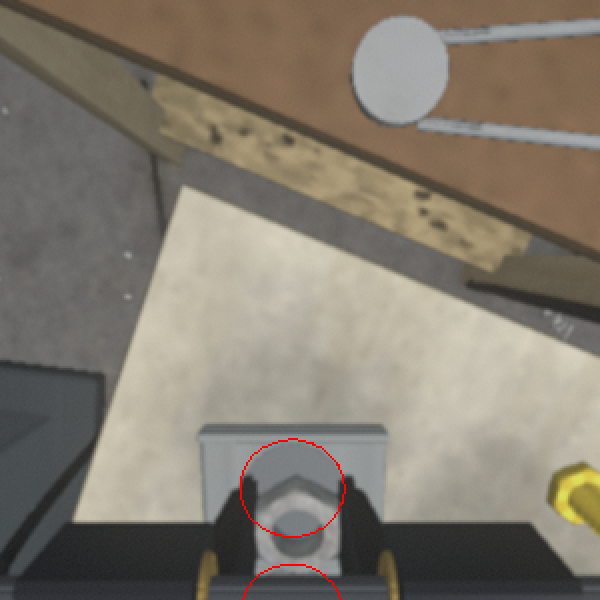

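The bay ring sits on the disc at (292,487 in the crop), and the nut in the jaws has its hole at full-frame (279,266). I'll check the in-hand offset.

```bash
python3 - <<'E'
from fit import *
p=eyes.read_camera("wrist")
print(ray(p,[266.5,279],39).round(1), ray(p,[269,279],39).round(1), env.state()["eef_pos"].round(1))
E
python3 -m inch '[[[0,-0.01,0.15],0,1],[[0,0,0.1],0,1],[[0,0,0.03],0,1],[[0,0,0.01],0,1],[[0,0,0],0,1],[[0,0,0],0,1],[[0,0,0],0,1],[[0,0,0],0,1],[[0,0,0],0,1],[[0,0,0],0,1]]'
```

```text
[447.  323.7  39. ] [447.2 322.2  39. ] [445.6 324.4  27.6]
t: 12.0
eef_pos: [445.0, 324.2, 10.0]
tcp_rot: [3.142, -0.0, 1.703]
ft_force: [0.5, -0.4, -0.5]
opening: 0.248
grip_force: 30.0
```

```bash
python3 -m inch '[[[0,0,0],0,-0.2],[[0,0,0],0,-0.2],[[0,0,0],0,-0.2],[[0,0,-0.6],0,-0.2],[[0,0,-0.5],0.85,-0.2],[[0,0,-0.5],0.85,-0.2],[[-0.4,0.62,0],0.86,-0.2],[[-0.4,0.62,0],0,-0.2],[[-0.4,0.62,0],0,-0.2],[[-0.4,0.62,0],0,-0.2]]'
python3 - <<'E'
from fit import *
p=eyes.read_camera("scene");save(p,"s4.png")
plan(620.9,189,22,84.8,1)
E
```

```text
t: 13.25
eef_pos: [587.4, 216.8, 106.1]
tcp_rot: [-3.142, -0.0, 1.48]
ft_force: [0.1, 0.3, 0.7]
opening: 0.6
grip_force: 0.0
from [591.3 213.8 106.1] 84.7 D [ 29.6 -24.8 -84.1] turn deg 0.1
[[np.float64(-0.366), np.float64(0.53), np.float64(1.401)], np.float64(-0.028)],
```

```bash
python3 -m inch '[[[-0.18,0.23,0],0,-0.2],[[-0.18,0.23,0.2],0,-0.2],[[0,0,0.2],0,-0.2],[[0,0,0.2],0,-0.2],[[0,0,0.2],0,-0.2],[[0,0,0],0,-0.2],[[0,0,0],0,-0.2],[[0,0,0],0,-0.2],[[0,0,0],0,-0.2],[[0,0,0],0,-0.2]]'
python3 - <<'E'
from fit import *
p=eyes.read_camera("wrist");im=np.array(p["pixels"])[:,:,::-1].copy()
cv2.imwrite("pics/w5.png",im[0:300,130:430].repeat(2,0).repeat(2,1))
plan(620.9,189,22,84.8,1)
print(proj(p,[620.9,189,40]),proj(p,[624.1,236,46]))
E
```

```text
t: 14.55
eef_pos: [612.1, 193.8, 58.3]
tcp_rot: [3.141, -0.0, 1.48]
ft_force: [0.2, -0.5, 1.4]
opening: 0.599
grip_force: 0.0
from [612.  193.8  58.2] 84.8 D [  8.9  -4.8 -36.2] turn deg 0.0
[[np.float64(-0.067), np.float64(0.155), np.float64(0.604)], np.float64(-0.002)],
[251.1994867  291.38012979] [181.41868693 290.90775155]
```

View pics/w5.png

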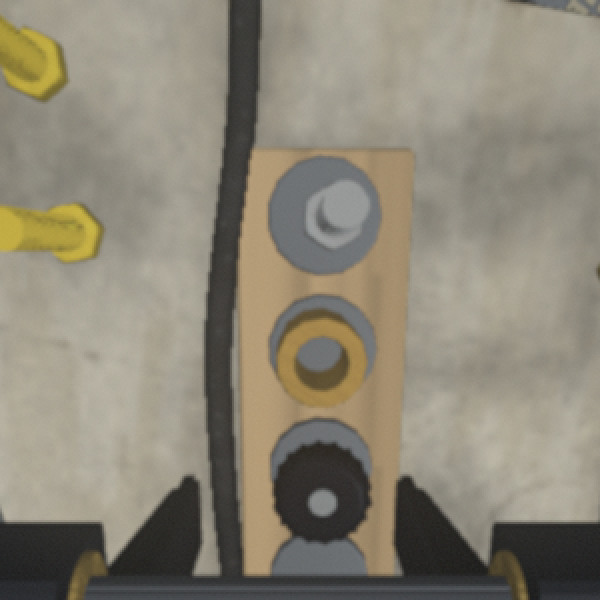

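View pics/s4.png

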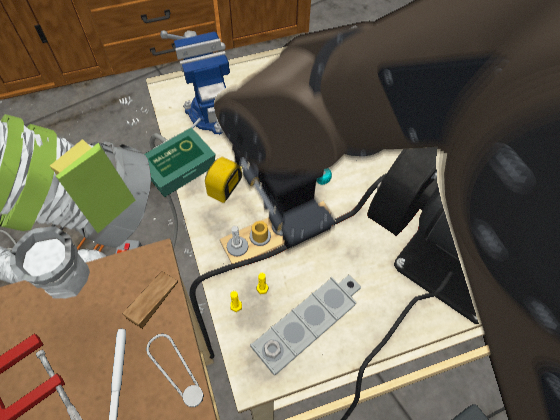

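The nut stands in the tray's far bay at (272,350) in the scene view. The knob's top is at full-frame (291,251), as predicted.

```bash
python3 -m inch '[[[-0.07,0.155,0],0,-0.2],[[0,0,0.2],0,-0.2],[[0,0,0.2],0,-0.2],[[0,0,0.15],0,-0.2],[[0,0,0.05],0,-0.2],[[0,0,0],0,1],[[0,0,0],0,1],[[0,0,0],0,1],[[0,0,0],0,1],[[0,0,0],0,1]]'
python3 -c "
from h import *
plan(450.4,280.7,100,97.6,1)"
```

```text
t: 15.85
eef_pos: [621.0, 188.8, 22.4]
tcp_rot: [3.141, -0.0, 1.48]
ft_force: [0.2, 0.3, 4.4]
opening: 0.322
grip_force: 30.0
from [621.  188.8  22.4] 84.8 D [-170.6   91.9   77.6] turn deg 12.8
[[np.float64(1.267), np.float64(-2.97), np.float64(-1.294)], np.float64(-2.561)],
```

```bash
python3 -m inch '[[[0,0,-0.3],0,1],[[0,0,-0.5],-0.85,1],[[0,0,-0.5],-0.85,1],[[0.19,-0.26,0],-0.86,1],[[0.38,-0.52,0],0,1],[[0.38,-0.52,0],0,1],[[0.38,-0.52,0],0,1],[[0.38,-0.52,0],0,1],[[0.18,-0.28,0],0,1],[[0,0,0],0,1]]'
python3 -m inch '[[[0,0,0.4],0,1],[[0,0,0.4],0,1],[[0,0,0.3],0,1],[[0,0,0],0,1],[[0,0,0],0,1],[[0,0,0],0,1],[[0,0,0],0,1],[[0,0,0],0,1],[[0,0,0],0,1],[[0,0,0],0,1]]'
python3 - <<'E'
from fit import *
p=eyes.read_camera("wrist");im=np.array(p["pixels"])[:,:,::-1].copy()
for x,y in ((444.8,324.4),(450.4,280.7)):
    ring=np.array([proj(p,[x+17*np.cos(a),y+17*np.sin(a),8])[::-1] for a in np.linspace(0,6.28,40)])
    cv2.polylines(im,[np.round(ring*16).astype(np.int32)],True,(0,0,255),1,shift=4)
cv2.imwrite("pics/w6.png",im[100:300,130:430].repeat(2,0).repeat(2,1))
plan(450.4,280.7,17,97.6,1)
s=env.state();print(proj(p,np.append(s["eef_pos"][:2],s["eef_pos"][2]-22.4+40)))
E
```

```text
t: 17.1
eef_pos: [450.5, 282.1, 100.7]
tcp_rot: [3.141, -0.0, 1.705]
ft_force: [0.1, 0.2, -0.6]
opening: 0.327
grip_force: 30.0
t: 18.35
eef_pos: [450.8, 281.7, 34.1]
tcp_rot: [3.142, -0.0, 1.703]
ft_force: [-0.4, -0.4, -0.7]
opening: 0.325
grip_force: 30.0
from [450.8 281.7  34. ] 97.6 D [ -0.4  -1.  -17. ] turn deg 0.0
[[np.float64(-0.016), np.float64(-0.008), np.float64(0.284)], np.float64(-0.001)],
[270.14397581 276.56697741]
```

View pics/w6.png

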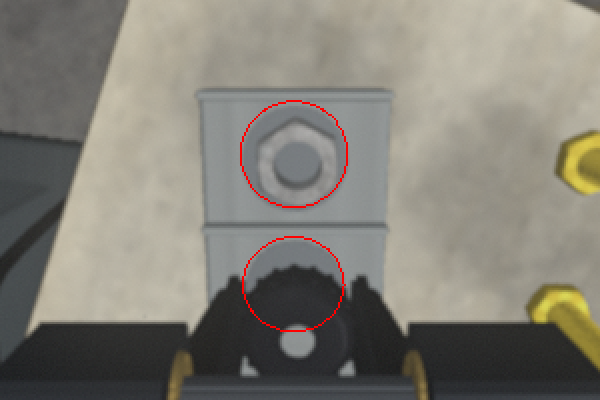

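```bash
python3 -m inch '[[[-0.015,0,0.12],0,1],[[0,0,0.1],0,1],[[0,0,0.05],0,1],[[0,0,0.017],0,1],[[0,0,0],0,1],[[0,0,0],0,1],[[0,0,0],0,-0.2],[[0,0,0],0,-0.2],[[0,0,0],0,-0.2],[[0,0,0],0,-0.2]]'
python3 -m inch '[[[0,0,-0.5],0,-0.2],[[0,0,-0.5],0.85,-0.2],[[0,0,-0.5],0.85,-0.2],[[-0.03,0.2,0],0.86,-0.2],[[-0.09,0.56,0],0,-0.2],[[-0.09,0.56,0],0,-0.2],[[-0.09,0.56,0],0,-0.2],[[-0.09,0.56,0],0,-0.2],[[-0.08,0.5,0],0,-0.2],[[0,0,0],0,-0.2]]'
python3 -m inch '[[[0,0,0.4],0,-0.2],[[0,0,0.3],0,-0.2],[[0,0,0],0,-0.2],[[0,0,0],0,-0.2],[[0,0,0],0,-0.2],[[0,0,0],0,-0.2],[[0,0,0],0,-0.2],[[0,0,0],0,-0.2],[[0,0,0],0,-0.2],[[0,0,0],0,-0.2]]'
python3 - <<'E'
from fit import *
p=eyes.read_camera("wrist");im=np.array(p["pixels"])[:,:,::-1].copy()
save(eyes.read_camera("scene"),"s7.png")
cv2.imwrite("pics/w7.png",im[0:300,130:430].repeat(2,0).repeat(2,1))
plan(624.1,236.5,22,84.8,1)
print(proj(p,[624.1,236.5,46]),proj(p,[631.9,277.,71]),proj(p,[631.9,277.,22]))
E
```

```text
t: 19.65
eef_pos: [450.9, 280.8, 16.8]
tcp_rot: [3.142, -0.0, 1.703]
ft_force: [-0.4, -0.4, 0.7]
opening: 0.595
grip_force: 0.0
t: 20.9
eef_pos: [625.4, 236.8, 106.3]
tcp_rot: [3.141, -0.0, 1.478]
ft_force: [-0.2, -0.5, -0.4]
opening: 0.599
grip_force: 0.0
t: 22.15
eef_pos: [624.2, 237.6, 64.8]
tcp_rot: [-3.142, -0.0, 1.48]
ft_force: [0.5, 0.4, -0.5]
opening: 0.602
grip_force: 0.0
from [624.2 237.6  64.8] 84.8 D [ -0.1  -1.1 -42.8] turn deg 0.0
[[np.float64(-0.018), np.float64(0.0), np.float64(0.713)], np.float64(-0.001)],
[246.69468035 277.19719231] [193.2088838  284.56304459] [178.11065464 283.26957865]
```

View pics/w7.png

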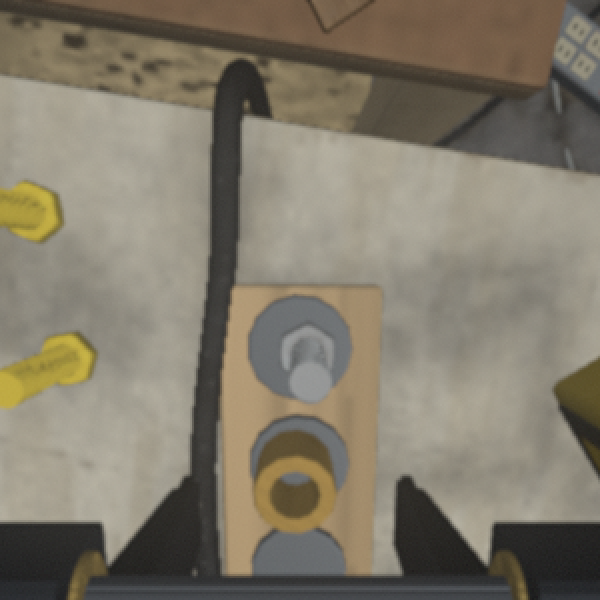

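The sleeve's top is at full-frame (277,247), as predicted. The bolt's tip is at (285,191), which puts its y near 278.

```bash
python3 -m inch '[[[-0.018,0,0.25],0,-0.2],[[0,0,0.25],0,-0.2],[[0,0,0.16],0,-0.2],[[0,0,0.05],0,-0.2],[[0,0,0],0,-0.2],[[0,0,0],0,1],[[0,0,0],0,1],[[0,0,0],0,1],[[0,0,0],0,1],[[0,0,0],0,1]]'
python3 -m inch '[[[0,0,-0.3],0,1],[[0,0,-0.6],-0.85,1],[[0,0,-0.5],-0.85,1],[[0.03,-0.2,0],-0.86,1],[[0.07,-0.54,0],0,1],[[0.08,-0.54,0],0,1],[[0.08,-0.54,0],0,1],[[0.08,-0.54,0],0,1],[[0.04,-0.4,0],0,1],[[0,0,0],0,1]]'
python3 -m inch '[[[0,0,0.4],0,1],[[0,0,0.4],0,1],[[0,0,0.3],0,1],[[0,0,0],0,1],[[0,0,0],0,1],[[0,0,0],0,1],[[0,0,0],0,1],[[0,0,0],0,1],[[0,0,0],0,1],[[0,0,0],0,1]]'
python3 - <<'E'
from fit import *
p=eyes.read_camera("wrist");im=np.array(p["pixels"])[:,:,::-1].copy()
for x,y in ((444.8,324.4),(450.4,280.7),(456.3,237.1)):
    ring=np.array([proj(p,[x+17*np.cos(a),y+17*np.sin(a),8])[::-1] for a in np.linspace(0,6.28,40)])
    cv2.polylines(im,[np.round(ring*16).astype(np.int32)],True,(0,0,255),1,shift=4)
cv2.imwrite("pics/w8.png",im[40:300,130:430].repeat(2,0).repeat(2,1))
plan(456.6,237.1,16.4,97.6,1)
s=env.state();print(proj(p,np.append(s["eef_pos"][:2],s["eef_pos"][2]-22+46)))
E
```

```text
t: 23.5
eef_pos: [624.1, 236.5, 22.4]
tcp_rot: [3.141, -0.0, 1.48]
ft_force: [-0.5, 0.2, 2.8]
opening: 0.279
grip_force: 30.0
t: 24.75
eef_pos: [456.2, 238.3, 107.4]
tcp_rot: [3.141, -0.0, 1.704]
ft_force: [0.9, 0.3, -1.1]
opening: 0.277
grip_force: 30.0
t: 26.0
eef_pos: [457.0, 238.1, 40.2]
tcp_rot: [3.142, -0.0, 1.703]
ft_force: [-0.2, -0.4, -1.5]
opening: 0.279
grip_force: 30.0
from [457.  238.1  40.2] 97.6 D [ -0.4  -1.  -23.8] turn deg 0.0
[[np.float64(-0.016), np.float64(-0.009), np.float64(0.397)], np.float64(-0.001)],
[275.7401304  276.52602618]
```

View pics/w8.png

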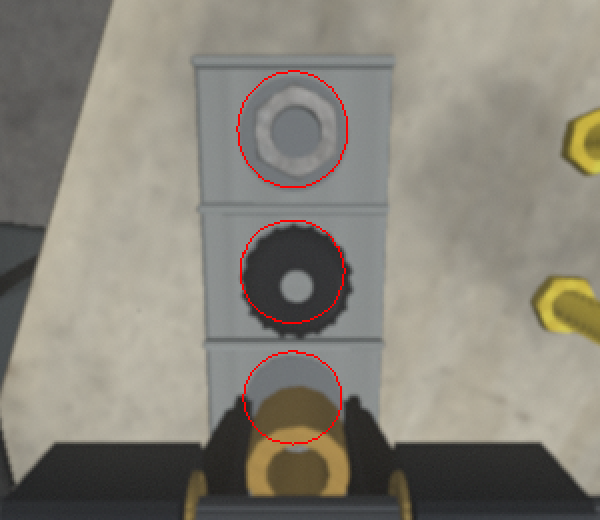

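The nut and knob are both central in their bays, and the sleeve is aligned over the third.

```bash
python3 -m inch '[[[-0.016,0,0.15],0,1],[[0,0,0.15],0,1],[[0,0,0.07],0,1],[[0,0,0.02],0,1],[[0,0,0],0,1],[[0,0,0],0,1],[[0,0,0],0,-0.2],[[0,0,0],0,-0.2],[[0,0,0],0,-0.2],[[0,0,0],0,-0.2]]'
python3 -m inch '[[[0,0,-0.6],0,-0.2],[[0,0,-0.6],0.85,-0.2],[[0,0,-0.4],0.85,-0.2],[[0.05,0.2,0],0.86,-0.2],[[0.17,0.54,0],0,-0.2],[[0.18,0.54,0],0,-0.2],[[0.18,0.54,0],0,-0.2],[[0.18,0.54,0],0,-0.2],[[0.18,0.48,0],0,-0.2],[[0,0,0],0,-0.2]]'
python3 -m inch '[[[0,0,0],0,-0.2],[[0,0,0],0,-0.2],[[0,0,0],0,-0.2],[[0,0,0],0,-0.2],[[0,0,0],0,-0.2],[[0,0,0],0,-0.2],[[0,0,0],0,-0.2],[[0,0,0],0,-0.2],[[0,0,0],0,-0.2],[[0,0,0],0,-0.2]]'
python3 - <<'E'
from fit import *
p=eyes.read_camera("wrist");im=np.array(p["pixels"])[:,:,::-1].copy()
plan(631.9,278,40,84.8,1)
for y in (278,):
  for z in (71,22):
    r=proj(p,[631.9,y,z]);print(r);cv2.circle(im,tuple(np.round(r[::-1]).astype(int)),1,(0,0,255),-1)
cv2.imwrite("pics/w9.png",im[100:300,180:380].repeat(2,0).repeat(2,1))
E
```

```text
t: 27.3
eef_pos: [457.1, 237.2, 16.8]
tcp_rot: [3.142, -0.0, 1.703]
ft_force: [-0.1, 0.3, 0.6]
opening: 0.592
grip_force: 0.0
t: 28.55
eef_pos: [632.8, 278.9, 112.1]
tcp_rot: [3.142, -0.0, 1.48]
ft_force: [-1.3, 0.2, -0.4]
opening: 0.602
grip_force: 0.0
t: 29.8
eef_pos: [631.8, 278.8, 112.9]
tcp_rot: [3.141, -0.0, 1.48]
ft_force: [0.2, -0.0, -0.7]
opening: 0.598
grip_force: 0.0
from [631.8 278.8 112.9] 84.8 D [  0.1  -0.8 -72.9] turn deg 0.0
[[np.float64(-0.013), np.float64(0.003), np.float64(1.214)], np.float64(-0.002)],
[234.24188445 277.63941794]
[215.18738051 277.81899443]
```

View pics/w9.png

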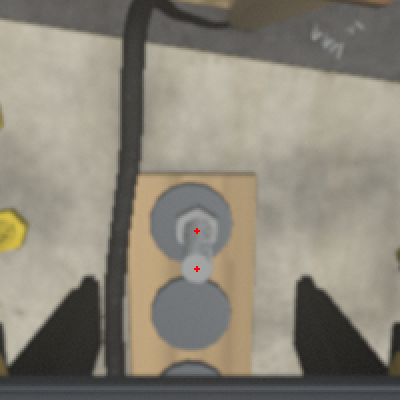

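The bolt's tip and head match the prediction marks (crop (197,268) and (197,231)). I'll grasp it.

```bash
python3 -m inch '[[[-0.013,0,0.4],0,-0.2],[[0,0,0.4],0,-0.2],[[0,0,0.3],0,-0.2],[[0,0,0.11],0,-0.2],[[0,0,0],0,-0.2],[[0,0,0],0,1],[[0,0,0],0,1],[[0,0,0],0,1],[[0,0,0],0,1],[[0,0,0],0,1]]'
python3 - <<'E'
from h import *
s=env.state();print(s["tcp_rot"]);plan(462.3,193.5,100,97.6,1);D=[462.3-s["eef_pos"][0],193.5-s["eef_pos"][1]];w=np.radians(97.6)
print((D[0]*np.cos(w)+D[1]*np.sin(w))/60,(D[0]*np.sin(w)-D[1]*np.cos(w))/60)
E
```

```text
t: 31.1
eef_pos: [631.7, 278.0, 40.3]
tcp_rot: [3.142, -0.0, 1.48]
ft_force: [-0.9, 0.3, 0.2]
opening: 0.134
grip_force: 0.2
[ 3.14154323e+00 -1.01494869e-04  1.47986084e+00]
from [631.7 278.   40.3] 84.8 D [-169.4  -84.5   59.7] turn deg 12.8
[[np.float64(-1.659), np.float64(-2.684), np.float64(-0.995)], np.float64(-2.562)],
-1.0224345157627337 -2.984833113731826
```

```bash
python3 -m inch '[[[0,0,0],0,1],[[0,0,0],0,1],[[0,0,-0.3],0,1],[[0,0,-0.6],-0.85,1],[[0,0,-0.4],-0.85,1],[[-0.07,-0.2,0],-0.86,1],[[-0.15,-0.44,0],0,1],[[-0.16,-0.48,0],0,1],[[-0.16,-0.48,0],0,1],[[-0.16,-0.48,0],0,1]]'
python3 -m inch '[[[-0.16,-0.48,0],0,1],[[-0.16,-0.42,0],0,1],[[0,0,0],0,1],[[0,0,0.4],0,1],[[0,0,0.3],0,1],[[0,0,0],0,1],[[0,0,0],0,1],[[0,0,0],0,1],[[0,0,0],0,1],[[0,0,0],0,1]]'
python3 - <<'E'
from fit import *
p=eyes.read_camera("wrist");im=np.array(p["pixels"])[:,:,::-1].copy()
for x,y in ((444.8,324.4),(450.4,280.7),(456.3,237.1),(462,193.5)):
    ring=np.array([proj(p,[x+17*np.cos(a),y+17*np.sin(a),8])[::-1] for a in np.linspace(0,6.28,40)])
    cv2.polylines(im,[np.round(ring*16).astype(np.int32)],True,(0,0,255),1,shift=4)
cv2.imwrite("pics/w10.png",im[20:300,130:430].repeat(2,0).repeat(2,1))
plan(462.3,193.5,34.6,97.6,1)
E
```

```text
t: 32.35
eef_pos: [512.5, 220.4, 119.4]
tcp_rot: [3.14, -0.0, 1.703]
ft_force: [1.5, -0.4, -0.7]
opening: 0.119
grip_force: 30.0
t: 33.6
eef_pos: [462.2, 194.6, 76.5]
tcp_rot: [3.141, -0.0, 1.703]
ft_force: [-1.0, -0.1, -0.4]
opening: 0.119
grip_force: 30.0
from [462.2 194.6  76.4] 97.6 D [  0.1  -1.1 -41.8] turn deg 0.0
[[np.float64(-0.019), np.float64(-0.001), np.float64(0.697)], np.float64(-0.002)],
```

View pics/w10.png

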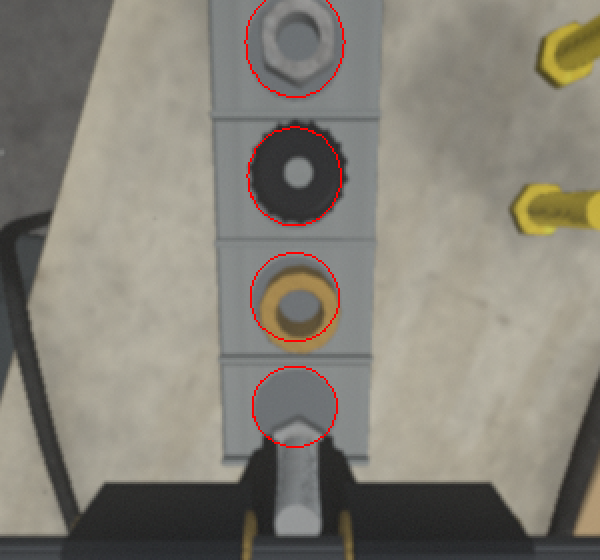

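The bolt is held upright over its bay disc, and the other three parts are central. I'll lower, release and lift clear.

```bash
python3 -m inch '[[[-0.019,0,0.3],0,1],[[0,0,0.25],0,1],[[0,0,0.1],0,1],[[0,0,0.04],0,1],[[0,0,0.01],0,1],[[0,0,0],0,1],[[0,0,0],0,1],[[0,0,0],0,-0.2],[[0,0,0],0,-0.2],[[0,0,0],0,-0.2]]'
python3 -m inch '[[[0,0,0],0,-0.2],[[0,0,-0.5],0,-0.2],[[0,0,-0.6],0,-0.2],[[0,0,-0.6],0,-0.2],[[0.2,0.5,-0.3],0,-0.2],[[0.1,0.6,0],0,-0.2],[[0.1,0.6,0],0,-0.2],[[0,0,0],0,-0.2],[[0,0,0],0,-0.2],[[0,0,0],0,-0.2]]'
python3 - <<'E'
from fit import *
p=eyes.read_camera("wrist");im=np.array(p["pixels"])[:,:,::-1].copy()
for x,y in ((444.8,324.4),(450.4,280.7),(456.3,237.1),(462,193.5)):
    ring=np.array([proj(p,[x+17*np.cos(a),y+17*np.sin(a),8])[::-1] for a in np.linspace(0,6.28,40)])
    cv2.polylines(im,[np.round(ring*16).astype(np.int32)],True,(0,0,255),1,shift=4)
cv2.imwrite("pics/w11.png",im[0:300,0:400].repeat(2,0).repeat(2,1))
E
```

```text
t: 34.9
eef_pos: [462.3, 193.5, 34.3]
tcp_rot: [3.141, -0.0, 1.703]
ft_force: [0.2, 0.1, 0.8]
opening: 0.381
grip_force: 0.0
t: 36.15
eef_pos: [559.5, 230.5, 154.3]
tcp_rot: [-3.141, -0.0, 1.703]
ft_force: [-1.4, -0.6, 0.9]
opening: 0.604
grip_force: 0.0
```

View pics/w11.png

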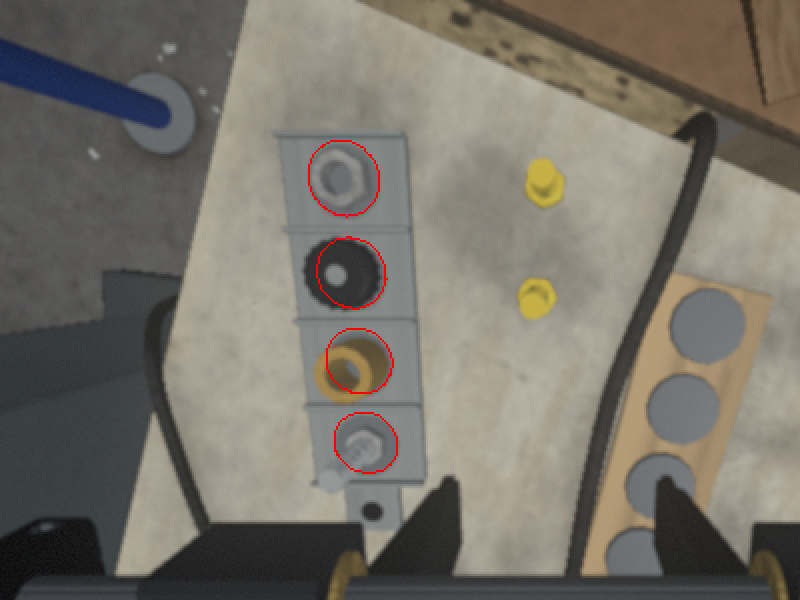

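All four parts stand upright and central: bolt (365,445) next to the tray's tab (372,511), then sleeve, knob and nut (340,178). The strip is empty and the arm is clear.

```bash
python3 -c "
from cell import env
print(env.job_done())"
```

```text
the job is handed in; nothing more can be done
None
```

The job is handed in at about 36 s: from the tray's tab outward the bays hold bolt, sleeve, knob and nut, each upright and central on its inset in the last picture, with the arm clear; no verdict was returned.

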